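# Reset a guard's stay to its wide-open hole

## Task

The swing-out chip guard on the grey trimming jig is held only part way open: the pin stands in the long slot of its flat steel stay. Lift the stay off the pin by its black knob, swing the guard wider with it, and drop the round hole near the knob over the pin, so that the stay lies flat, fully down, and lets the guard stand wide open. Do it gently: the pin bends if the stay is forced against it, so feel for it; let go of the stay afterwards and leave the workpiece behind the guard and the clamp block beside the jig where they are.

Things in the scene. Friction and masses are not known exactly. Their poses are not given: they have to be found in the camera images.
- jig: Fixed grey base plate 180x280 mm, top 28 mm over the bench, z up, spanning x -15..165 and y -130..150 mm from this origin (18 mm over the bench). Hinge post at (50, 120) mm, pin block at (88, -40) mm. The adjustable brass pin is NOT measured: see pin_block. Friction between pin and stay is about 0.3.
- guard_hinge (a point): Point on the guard's vertical hinge axis, 55 mm over the bench. The guard is a clear panel in an aluminium frame, 155 mm long, 60 to 144 mm over the bench; seen from above it opens clockwise, its free edge coming out to the jig's -x side. Hinge friction 0.06 N m (about 1 N at the stay), no spring: it stays where it is left.
- stay: Flat steel bar 226x26x6 mm. Origin: its pivot on the guard, 110 mm from the hinge axis, at half thickness, 55 mm over the bench. Own +x runs along the bar to the knob end, z up. It turns freely about the vertical there and lifts 0 to 0.7 rad (a stop holds it level at 0); about 0.14 kg. On +x: slot 94.5, round hole 156, knob 200, end 214 mm.
- stay_slot (a point): Centre of the long slot in the stay, half thickness. 34 mm long along the bar, 12 mm wide, right through, square ends. The pin stands in it at the start, anywhere along it; when the bar is drawn towards its knob end the pin meets the slot's end nearest the guard.
- stay_hole (a point): Centre of the round hole near the knob in the stay, at half thickness: 9.6 mm diameter, right through. This hole must end up over the pin.
- stay_knob (a point): Point on the axis of the black upright knob, which spins freely on the stay, 14 mm diameter and 34 mm high above the bar's top; this point is 19 mm above the bar's top (about 77 mm over the bench when the stay lies flat). Pinch it with the fingers closing across the bar, so that the bar may tilt between them.
- pin_block: Fixed dark steel block 56x28x23 mm; origin at its underside's centre, 28 mm over the bench, own x along its length. A flat-topped brass pin, 8 mm diameter, rises from it to 35 mm above the origin (11 mm above the flat stay's underside). Its axis has own y = 0 but is clamped off the middle of a groove that allows x = -11 to +11 mm: find it by feel. Over 25 N from the stay, even a brief knock, bends it: meet it slower than 10 mm/s.
- workpiece: Cast aluminium housing half 60x110x28 mm lying on the jig behind the guard; origin at the centre of its underside. To be left alone.
- block_knob: Small dark clamp block with a grey knob, 24x60x29 mm, loose on the bench near the jig; origin at the centre of its underside. To be left alone.

How it is judged:
By the outcome, as a careful person would: the job done as asked, in the order asked, and still so for the second after the job is handed in, with the robot touching nothing.
It also fails if it takes over 58 s, if anything falls off the work surface, if the arm or the gripper's body presses on something with over 40 N, if the wrist force passes 120 N, or if a joint passes its speed limit or range.

## Robot

A 7-joint arm with a two-finger parallel gripper is mounted at the origin on a cart in front of the work surface, level with it; the furniture and walls round the work are solid. World frame = base frame: x ahead of the robot, y to its left, z up, the work surface at z = 0. Lengths are in mm, angles in rad, forces in N, time in s.
With the tool pointing down it reaches from about 350 to 900 mm from the base axis. Payload 8.1 kg.
Tool frame: the origin (TCP) lies at the very end of the fingers, on their centre line; the grasp point (between the pads) lies 19 mm behind it; z points along the fingers, y is the direction in which the jaws open and shut (so a half turn about z gives the same grasp; the last joint's range is limited). The gripper opens to 92 mm and grips with 3 to 60 N. Pads are 19 mm wide; open, the fingers measure 130 mm over their backs; the gripper's body (75 mm by 190 mm) begins 47 mm behind the grasp point.
Start: joints at [-1.233, 0.434, 0.025, 1.573, -0.012, 1.134, -0.075], TCP at [266.692, 565.258, 226.742] pointing down, gripper open.
Joint ranges: [-2.62, 2.62], [-0.44, 2.09], [-1.27, 1.32], [0.08, 2.57], [-1.32, 4.46], [0.12, 2], [-2.74, 2.74]. Speed limits (rad/s): [2.22, 2.22, 3.01, 3.01, 3.14, 3.14, 3.14].

## Interface

Orientations are given as a rotation vector (axis times angle).
In Python, from plant import arm gives the robot as it stands.
- The arm moves only by the tool send_rows, never from a script. Its arguments are lists of equal length, an entry for each row: "delta_rot": the turn, a rotation vector about the tool's x, y, z in degrees, a list of three; "xyz": the shift along the tool's x, y, z in cm, a list of three; "jaw": the finger opening in cm, from 0 to 9.18. In form: {"delta_rot": [[ax, ay, az], ...], "xyz": [[x, y, z], ...], "jaw": [jaw, ...]}. A call has 1 to 8 rows; each row is the pose to reach, as a shift and turn from the pose commanded when the call began, along the tool's axes at that moment; what a row does not reach only later rows make up. A row lasts 1/12 s, in which the tool goes at most 41.7 mm and 7.16 degrees, less where a joint would pass 70% of its speed; a pose out of reach is approached as far as the arm can. A call with a gripper value outside its range is refused whole. The fingers move at their own pace and stop on an object; "force" is the grip in N (left out, the last holds). Time passes only in rows, so rows that repeat a pose let the fingers close. It gives the time, the measured TCP pose, the force and the opening at its end, in the units of the state.
- arm.sense(): the state, without advancing time (a new reading comes with each control period).
- arm.read_camera(name): name is "scene" or "top" or "wrist"; returns a dict with "img" (480x640x3 uint8, red, green, blue), "K" (3x3 intrinsics, pixels), "k1" (the pictures are not rectified: a ray, as slopes to the right and down, at radius r is drawn at 1 + k1 r^2 times it, then the intrinsics apply), "R" (3x3) and "t" (3): a world point X has camera coordinates R X + t; the wrist camera has in their place "mount" (4x4, takes a point from camera to tool coordinates, whose origin is the TCP and whose axes are the flange's). Camera axes: x right, y down, z forward; pixel columns grow to the right and rows downward; lengths in mm; the calibration is good to about 2 mm. A picture is of the moment at which its call begins: read the wrist's pose just before it. There is no depth.
- arm.sign_off(): hands the job in, once; it reports no verdict.
Trained networks look in a picture, given as the dict that the camera call returned (one of the last four; its "shot" number tells which), for a name from the list of things; names that differ only in an ending like _2 or _b are one class to them, and where a whole thing is asked for, a point or a joint stands for the part that bears it (a point fixed in the world has none). Each returns a list of dicts, best first, with "score" (0 to 1); they miss things now and then, are a little off and sometimes report something else, mostly with a low value. They report only what shows in the picture. A call takes as long as a camera call.
- arm.spot_in(thing, picture): "rect" ([centre column, centre row, width, height] in pixels, round what is visible of it).
The state is a dict: "t": time; "joint_pos": joint angles; "dq": joint speeds; "tau": joint torques, N m; "tcp_pos": TCP position; "orientation": TCP orientation; "contact_force": force on the tool from outside, world axes, zero at the start; "moment": the same for the moment, N m; "finger_gap": opening from 0.0 (shut) to 1.0 (fully open).
Only numpy, scipy, OpenCV 4.12 (cv2) and the standard library are available. Lean on these libraries where they do the work, as an engineer would, in place of code of your own. Each camera call takes 0.05 s, during which the arm holds its last target.

## Working session

There is one attempt and no reset: what is moved stays moved. The work goes in short steps, Python scripts to look and compute and a tool call to move; the robot and the scene stay as the last step left them, time stands still between calls to the robot, and variables do not carry over. Pictures are saved under pics/ and viewed, and the job is handed in when it is done.

Besides the shell and the picture viewer there is one more tool, called after "Request:" as name(argument=value, ...), one argument or row to a line, values as JSON. send_rows: Moves the arm, as the interface text tells. Its arguments: {"type":"object","properties":{"delta_rot":{"type":"array"},"xyz":{"type":"array"},"jaw":{"type":"array"},"force":{"type":"number"}},"required":["delta_rot","xyz","jaw"]}

```bash
ls; mkdir -p pics
cat > h.py <<'E'
import numpy as np, cv2
from plant import arm
from scipy.spatial.transform import Rotation as Ro
def und(p,c):
    K=c["K"];k=c["k1"]
    x=(p[0]-K[0][2])/K[0][0];y=(p[1]-K[1][2])/K[1][1]
    rd=np.hypot(x,y);r=rd
    for _ in range(30): r=rd/(1+k*r*r)
    s=r/rd if rd>0 else 1
    return np.array([x*s,y*s,1])
def RT(c,st=None):
    if "R" in c and c["R"] is not None: return np.array(c["R"]),np.array(c["t"])
    M=np.array(c["mount"]);T=np.eye(4);T[:3,:3]=Ro.from_rotvec(st["orientation"]).as_matrix();T[:3,3]=st["tcp_pos"]
    I=np.linalg.inv(T@M);return I[:3,:3],I[:3,3]
def onz(p,c,z,st=None):
    R,t=RT(c,st);d=R.T@und(p,c);o=-R.T@t
    return o+d*(z-o[2])/d[2]
def proj(X,c,st=None):
    R,t=RT(c,st);q=R@np.array(X,float)+t;x,y=q[:2]/q[2];f=1+c["k1"]*(x*x+y*y)
    K=c["K"];return np.array([K[0][0]*x*f+K[0][2],K[1][1]*y*f+K[1][2]])
def save(c,n): cv2.imwrite("pics/"+n+".png",c["img"][:,:,::-1])
E
python3 - <<'E'
from h import *
st=arm.sense();print(st)
for n in ["scene","top","wrist"]:
    c=arm.read_camera(n);save(c,n+"0");print(n,{k:v for k,v in c.items() if k!="img"})
    if n!="wrist":
        for th in ["stay_knob","guard_hinge","stay","pin_block","jig","workpiece","block_knob","stay_hole","stay_slot"]:
            print(th,[(np.round(d["rect"]),round(d["score"],2)) for d in arm.spot_in(th,c)[:2]])
E
```

```text
pics
{'t': 0.0, 'joint_pos': array([-1.23258583,  0.43523146,  0.0249698 ,  1.57409136, -0.01160389,
        1.13401425, -0.07508299]), 'dq': array([-0.00024699, -0.00058297, -0.00108722, -0.00124834,  0.0007945 ,
       -0.00116466, -0.00268545]), 'tau': array([ 1.98145462e-04, -6.67833924e+01,  9.85514224e-01, -3.14460683e+01,
       -6.03449321e-02,  4.27435257e-02,  1.52960279e-04]), 'tcp_pos': array([266.49946056, 564.76361115, 225.94190031]), 'orientation': array([-6.86863441e-01, -3.06536908e+00,  2.49006101e-03]), 'contact_force': array([-0.73115335, -0.07208654, -0.24164129]), 'moment': array([-0.0340974 ,  0.01662344,  0.00118664]), 'finger_gap': 1.0014723197935735}
scene {'K': array([[616.39089474,   0.        , 320.17434563],
       [  0.        , 616.39089474, 248.28354871],
       [  0.        ,   0.        ,   1.        ]]), 'k1': 0.007852105329899151, 'R': array([[ 0.85470341, -0.51891812,  0.01435519],
       [-0.18790753, -0.33504131, -0.92327573],
       [ 0.48391409,  0.78642947, -0.38386957]]), 't': array([-431.82385592,  258.56511647,  741.10214009]), 'shot': 1}
[... 1228 characters left out ...]
array([430., 258.,  36.,  19.]), 0.55)]
stay_hole [(array([365., 247.,  60., 106.]), 0.76)]
stay_slot [(array([366., 247.,  46., 101.]), 0.72)]
wrist {'K': array([[391.84633049,   0.        , 319.39019348],
       [  0.        , 391.84633049, 235.34740973],
       [  0.        ,   0.        ,   1.        ]]), 'k1': -0.08731530640439793, 'mount': array([[ 2.29528440e-04, -9.69742770e-01, -2.44128876e-01,
         6.41572550e+01],
       [ 9.99999444e-01,  4.73959835e-04, -9.42497317e-04,
        -9.65296759e-02],
       [ 1.02968724e-03, -2.44128524e-01,  9.69742339e-01,
        -1.57985597e+02],
       [ 0.00000000e+00,  0.00000000e+00,  0.00000000e+00,
         1.00000000e+00]]), 'shot': 3}
```

Run:
```python
import cv2
a=cv2.imread("pics/top0.png")[170:340,240:470];cv2.imwrite("pics/top0c.png",cv2.resize(a,None,fx=3.4,fy=3.4,interpolation=2))
a=cv2.imread("pics/scene0.png")[200:380,200:420];cv2.imwrite("pics/scene0c.png",cv2.resize(a,None,fx=3.3,fy=3.3,interpolation=2))
```

```text
(no output)
```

View pics/top0c.png

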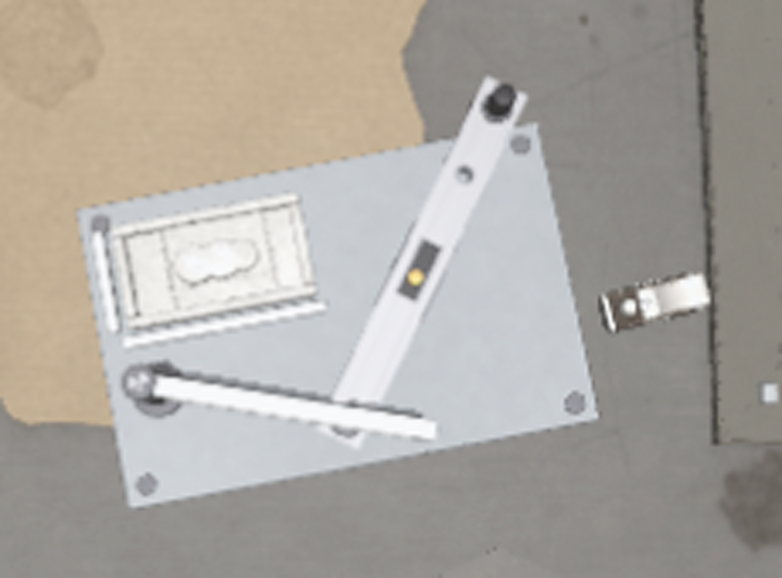

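View pics/scene0c.png

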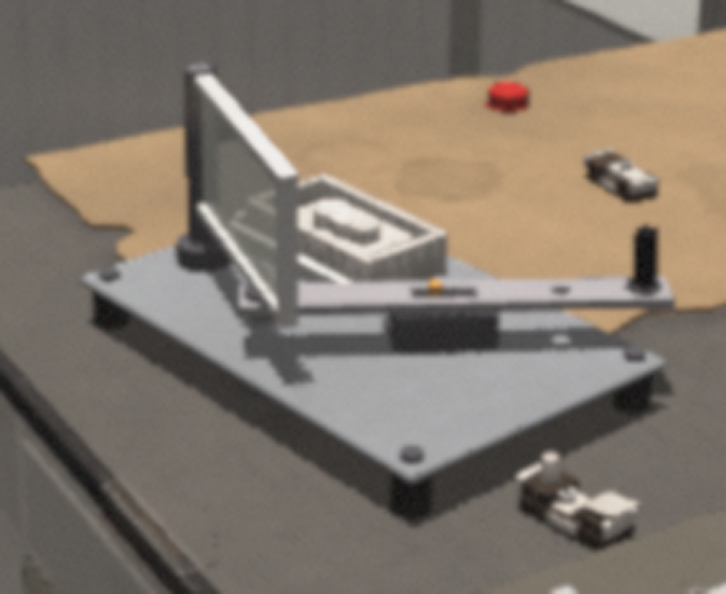

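View pics/scene0.png

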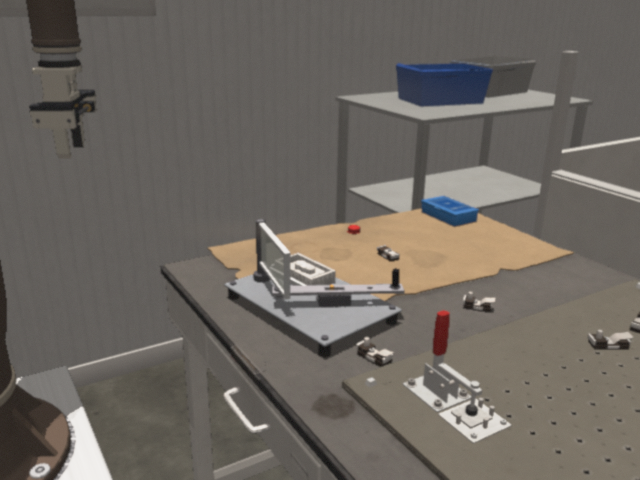

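View pics/top0.png

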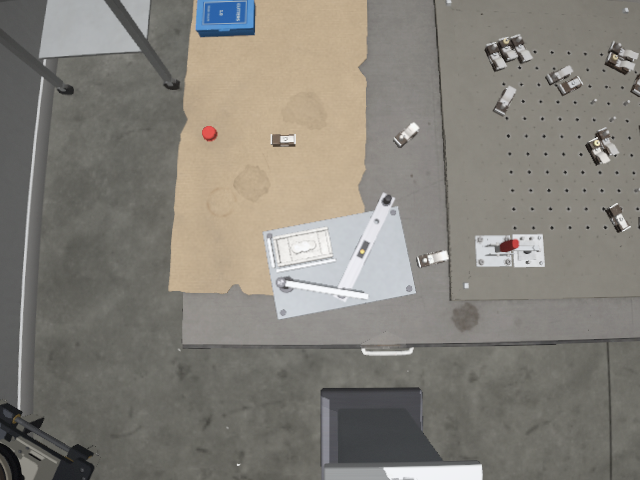

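The top view shows the guard lying from the hinge (crop 140,383) to its free end (435,428). The bar runs from there up to the knob at (500,103), with the hole at (464,175), the slot around (418,270) and the brass pin at (416,277). The block is to the right at (655,300).

```bash
cat >> h.py <<'E'
def ik_info(): pass
E
python3 - <<'E'
from h import *
from scipy.optimize import least_squares
c=arm.read_camera("top");s=arm.read_camera("scene")
P=lambda u,v:(240+u/3.4,170+v/3.4)
S=lambda u,v:(200+u/3.3,200+v/3.3)
cor=[(78,210),(537,124),(597,418),(129,506)]
jx=[(165,150),(165,-130),(-15,-130),(-15,150)]
W=[onz(P(*p),c,28)[:2] for p in cor]
f=lambda q:np.concatenate([np.array([[np.cos(q[2]),-np.sin(q[2])],[np.sin(q[2]),np.cos(q[2])]])@a+q[:2]-w for a,w in zip(jx,W)])
r=least_squares(f,[550,0,0]);q=r.x;print("jig",q,"res",np.round(r.fun,1))
R=np.array([[np.cos(q[2]),-np.sin(q[2])],[np.sin(q[2]),np.cos(q[2])]])
J=lambda a:R@np.array(a)+q[:2]
print("hinge",J((50,120)),"block",J((88,-40)))
pin=onz(P(416,277),c,63);print("pin top",pin, "jig frame",R.T@(pin[:2]-q[:2]))
print("hole",onz(P(464,175),c,58)); print("knob top", onz(P(503,95),c,92),"knobbase",onz(P(497,108),c,58))
print("slot ends",onz(P(430,241),c,58),onz(P(408,298),c,58))
print("barend",onz(P(488,77),c,58),onz(P(526,96),c,58))
print("guard end top",onz(P(436,430),c,144),"hinge top",onz(P(140,383),c,144))
print("scene pin",onz(S(435,285),s,63),"hole",onz(S(561,290),s,58),"knobtop",onz(S(647,230),s,92))
print("block ",onz(P(655,300),c,15))
E
```

```text
jig [4.86301511e+02 1.02436725e+02 1.75046004e-01] res [ 1.5  1.5  1.3 -0.5 -1.2 -1.9 -1.6  0.9]
hinge [514.63902512 229.31062008] block [579.92287946  78.37348627]
pin top [575.35721619  80.42367117  63.        ] jig frame [ 83.86115354 -37.18601898]
hole [634.44755955  51.32018115  58.        ]
knob top [673.41940388  32.13637364  92.        ] knobbase [673.50706442  31.24960134  58.        ]
slot ends [596.46253024  71.65471784  58.        ] [563.95308265  84.82147664  58.        ]
barend [691.8906892   35.93554334  58.        ] [680.44039821  14.24099598  58.        ]
guard end top [488.40015772  77.8093468  144.        ] hinge top [513.59607674 228.27814279 144.        ]
scene pin [576.06250501  79.87455679  63.        ] hole [635.94456398  50.77666668  58.        ] knobtop [674.32710957  30.52769524  92.        ]
block  [565.19722923 -65.84093191  15.        ]
```

Request:
send_rows(
  delta_rot=[
    [0, 0, 0],
    [0, 0, 0],
    [0, 0, 0],
    [0, 0, 0],
    [0, 0, 0],
    [0, 0, 0],
    [0, 0, 0],
    [0, 0, 0],
  ],
  xyz=[
    [-3, -1.5, 0],
    [-7, -3.5, 0],
    [-11, -5.5, 0],
    [-15, -7.5, 0],
    [-19, -9.5, 0],
    [-22, -11.4, 0],
    [-25, -13, 0],
    [-28, -14.5, 0],
  ],
  jaw=[6, 6, 6, 6, 6, 6, 6, 6],
  force=15,
)

```text
t: 1.82
tcp_pos: [459.6, 311.5, 227.1]
orientation: [0.69, 3.064, -0.0]
contact_force: [-0.1, -0.0, 0.5]
finger_gap: 0.653
```

Request:
send_rows(
  delta_rot=[
    [0, 0, 0],
    [0, 0, 0],
    [0, 0, 0],
    [0, 0, 0],
    [0, 0, 0],
    [0, 0, 0],
    [0, 0, 0],
    [0, 0, 0],
  ],
  xyz=[
    [-3.5, -1.8, 0],
    [-7, -3.6, 0],
    [-10.5, -5.4, 0],
    [-14, -7.2, 0],
    [-17.5, -9, 0],
    [-21, -10.8, 0],
    [-23.5, -12.2, 0],
    [-25, -13, 0],
  ],
  jaw=[6, 6, 6, 6, 6, 6, 6, 6],
)

```text
t: 2.48
tcp_pos: [630.5, 85.6, 226.7]
orientation: [0.694, 3.063, -0.003]
contact_force: [0.3, 0.0, 0.5]
finger_gap: 0.653
```

```bash
cat >> h.py <<'E'
def go(x,y,z,bar_ang=None):
    st=arm.sense();A=Ro.from_rotvec(st["orientation"]).as_matrix()
    d=A.T@(np.array([x,y,z])-st["tcp_pos"])
    print("t",round(st["t"],2),"tcp",np.round(st["tcp_pos"],1),"F",np.round(st["contact_force"],1),"gap",round(st["finger_gap"]*91.8,1),"xax",round(np.degrees(np.arctan2(A[1,0],A[0,0])),1),"z",np.round(A[:,2],3))
    print("move cm",np.round(d/10,2))
E
python3 - <<'E'
from h import *
go(674,31.3,180)
st=arm.sense();c=arm.read_camera("wrist");save(c,"w1")
for n,X in dict(knob=(674,31.3,92),hole=(635,51,58),pin=(575.7,80.1,63)).items(): print(n,proj(X,c,st))
E
```

```text
t 2.48 tcp [630.5  85.6 226.7] F [0.3 0.  0.5] gap 60.0 xax 154.5 z [ 0.001 -0.002 -1.   ]
move cm [-6.26 -3.02  4.69]
knob [282.50178544 298.87504635]
hole [286.08658317 235.95067827]
pin [284.87284632 158.45615673]
```

View pics/w1.png

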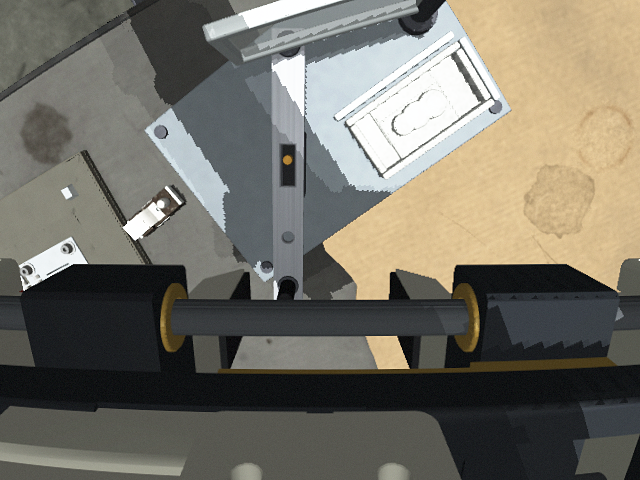

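The wrist view shows the pin at (288,160), hole at (288,238), slot over rows 144–186 and knob top at about (287,290). This is within 2–3 px of prediction.

Run:
```python
from h import *
img=cv2.imread("pics/w1.png")
cv2.imwrite("pics/w1c.png",cv2.resize(img[20:300,230:350],None,fx=2.1,fy=2.1,interpolation=2)) 
a=img[140:190,270:306].astype(int); m=(a[:,:,2]-a[:,:,0]>60); ys,xs=np.nonzero(m);pc=(270+xs.mean(),140+ys.mean());print(pc)
g=cv2.cvtColor(img,cv2.COLOR_BGR2GRAY); 
b=g[228:248,278:298]; ys,xs=np.nonzero(b<120);print("hole",278+xs.mean(),228+ys.mean(),len(xs))
st=arm.sense();c=arm.read_camera("wrist")
hc=(278+xs.mean(),228+ys.mean())
print("pin",onz(pc,c,63,st),"hole",onz(hc,c,58,st),"knob",onz((287,288),c,92,st))
print("slot",onz((288,144),c,58,st),onz((288,186),c,58,st),"pivot?",onz((289,50),c,58,st))
```

```text
(np.float64(287.0882352941176), np.float64(159.5))
hole 287.5878378378378 237.34459459459458 148
pin [578.46243805  78.91006482  63.        ] hole [637.83508636  49.02020442  58.        ] knob [668.28836547  36.19464849  92.        ]
slot [567.66404236  84.68999853  58.        ] [598.42002781  69.26706745  58.        ] pivot? [502.94139779 117.80345304  58.        ]
```

Request:
send_rows(
  delta_rot=[
    [0, 0, 0.5],
    [0, 0, 1],
    [0, 0, 1],
    [0, 0, 1],
    [0, 0, 1],
  ],
  xyz=[
    [-2, -1, 0.5],
    [-4, -2, 2],
    [-5.5, -2.7, 3.5],
    [-6.3, -3, 4.7],
    [-6.3, -3, 4.7],
  ],
  jaw=[6, 6, 6, 6, 6],
)

```text
t: 3.0
tcp_pos: [671.9, 35.2, 176.7]
orientation: [-0.715, -3.055, 0.003]
contact_force: [-1.3, 0.0, 0.4]
finger_gap: 0.656
```

Run:
```python
from h import *
go(674,31,62)
st=arm.sense();c=arm.read_camera("wrist");save(c,"w2")
s=arm.read_camera("scene");save(s,"s2")
```

```text
t 3.0 tcp [671.9  35.2 176.7] F [-1.3  0.   0.4] gap 60.2 xax 153.6 z [-0.004 -0.001 -1.   ]
move cm [-0.42 -0.25 11.47]
```

View pics/w2.png

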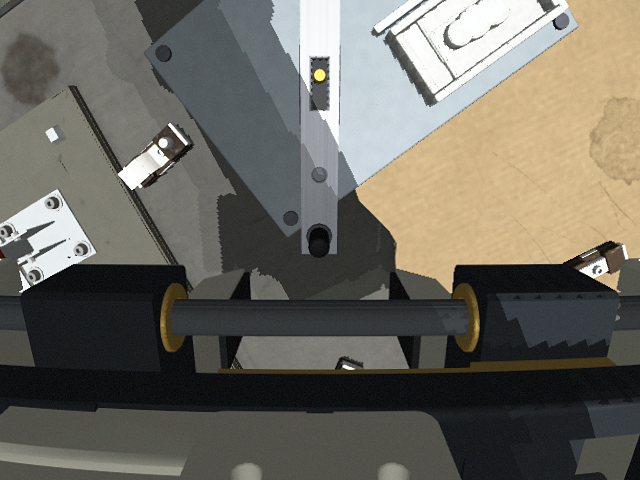

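Bar is centred on column 319–320 (the tool's centre line), with the knob at about (318,241), the hole at (319,175) and the pin at (320,75).

Run:
```python
from h import *
st=arm.sense();c=arm.read_camera("wrist")
for n,p,z in [("pin",(319.8,75.5),63),("hole",(319,175),58),("kn_top",(318,245),92),("bar end",(319,254),58),("slot1",(319,57),58),("slot2",(319,109),58)]: 
    X=onz(p,c,z,st);print(n,X, "barproj from pin")
cv2.imwrite("pics/w2c.png",cv2.resize(cv2.imread("pics/w2.png")[160:270,260:380],None,fx=5,fy=5,interpolation=2))
go(674,31,62)
```

```text
pin [578.09913023  83.96588534  63.        ] barproj from pin
hole [637.58148232  54.08480512  58.        ] barproj from pin
kn_top [675.08436136  34.97383222  92.        ] barproj from pin
bar end [690.00044031  28.28090426  58.        ] barproj from pin
slot1 [566.43545718  89.10328344  58.        ] barproj from pin
slot2 [596.99111873  74.06425827  58.        ] barproj from pin
t 3.15 tcp [672.4  38.2 180.2] F [-0.2  0.3 -0.4] gap 59.9 xax 153.8 z [-0.     0.001 -1.   ]
move cm [-0.47 -0.59 11.82]
```

View pics/w2c.png

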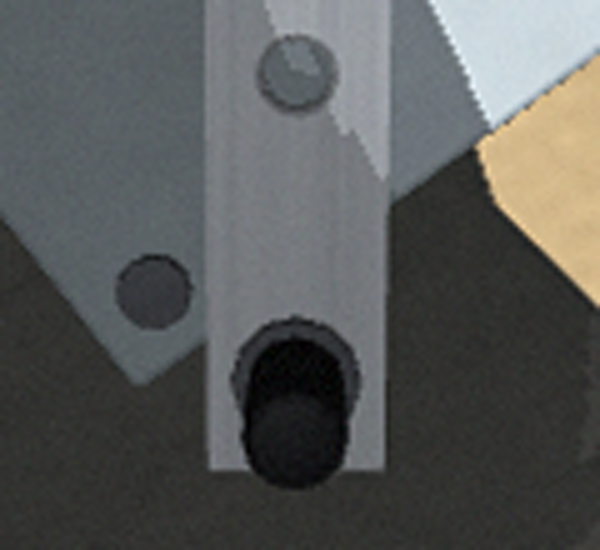

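Request:
send_rows(
  delta_rot=[
    [0, 0, 0],
    [0, 0, 0],
    [0, 0, 0],
  ],
  xyz=[
    [0, 0, 0],
    [0, 0, 0],
    [0, 0, 0],
  ],
  jaw=[6, 6, 6],
)

```text
t: 3.4
tcp_pos: [672.9, 37.4, 180.6]
orientation: [0.712, 3.059, 0.001]
contact_force: [0.1, 0.3, -0.3]
finger_gap: 0.654
```

Run:
```python
from h import *
go(674,31.3,62)
st=arm.sense();c=arm.read_camera("wrist");save(c,"w3")
a=c["img"]
g=a.mean(2); print(np.round(g[175,295:345]).astype(int))
cv2.imwrite("pics/w3c.png",cv2.resize(a[50:270,260:380,::-1],None,fx=2.7,fy=2.7,interpolation=2))
st=arm.sense();print(st["tcp_pos"])
```

```text
t 3.4 tcp [672.9  37.4 180.6] F [ 0.1  0.3 -0.3] gap 60.0 xax 153.8 z [ 0.001  0.001 -1.   ]
move cm [-0.36 -0.51 11.86]
[ 97  97 112 126 130 129 127 122 122 127 127 130 115  83  90  98  95  98
  98  97  96  94  95  95  92  93  92  92 121 164 159 154 158 157 155 153
 160 161 162 112 116 118 117 119 119 115 118 118 119 116]
[672.88570044  37.08704001 180.48062334]
```

View pics/w3c.png

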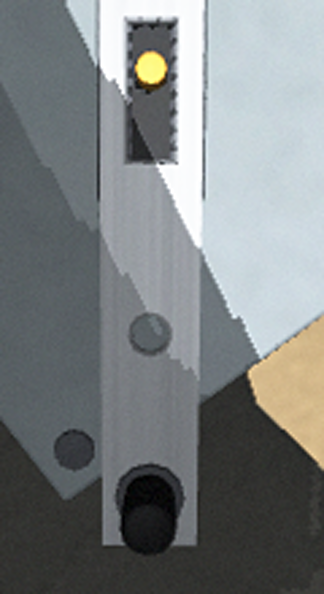

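Run:
```python
from h import *
st=arm.sense();c=arm.read_camera("wrist")
P=lambda u,v:(260+u/2.7,50+v/2.7)
for n,p,z in [("pin",(151,68),63),("hole",(150,333),58),("kn_top",(148.5,529),92),("kn_base",(150,493),58),("slot1",(152,19),58),("slot2",(152,162),58)]: 
    print(n,np.round(onz(P(*p),c,z,st),1))
go(674,31.3,62)
```

```text
pin [577.7  81.1  63. ]
hole [636.6  51.6  58. ]
kn_top [676.1  32.1  92. ]
kn_base [675.5  32.4  58. ]
slot1 [566.6  86.8  58. ]
slot2 [597.8  71.4  58. ]
t 3.5 tcp [672.9  36.9 180.3] F [-1.  -0.5 -0.1] gap 59.8 xax 153.8 z [ 0.001  0.    -1.   ]
move cm [-0.34 -0.46 11.83]
```

Request:
send_rows(
  delta_rot=[
    [0, 0, 0],
    [0, 0, 0],
    [0, 0, 0],
    [0, 0, 0],
    [0, 0, 0],
    [0, 0, 0],
    [0, 0, 0],
    [0, 0, 0],
  ],
  xyz=[
    [-0.4, -0.4, 1],
    [-0.4, -0.4, 3],
    [-0.4, -0.4, 5],
    [-0.4, -0.4, 7],
    [-0.4, -0.4, 9],
    [-0.4, -0.4, 10.5],
    [-0.4, -0.4, 11.5],
    [-0.4, -0.4, 11.8],
  ],
  jaw=[6, 6, 6, 6, 6, 6, 6, 6],
)

```text
t: 4.17
tcp_pos: [673.4, 30.5, 59.3]
orientation: [-0.713, -3.056, 0.002]
contact_force: [-0.1, -0.9, 0.5]
finger_gap: 0.655
```

Request:
send_rows(
  delta_rot=[
    [0, 0, 0],
    [0, 0, 0],
  ],
  xyz=[
    [0, 0, 0],
    [0, 0, 0],
  ],
  jaw=[5, 4],
)

```text
t: 4.33
tcp_pos: [675.2, 30.8, 62.3]
orientation: [0.714, 3.059, 0.0]
contact_force: [-0.4, -0.4, 1.3]
finger_gap: 0.556
```

Run:
```python
from h import *
go(675,31.8,62)
st=arm.sense();c=arm.read_camera("wrist");save(c,"w4")
```

```text
t 4.33 tcp [675.2  30.8  62.3] F [-0.4 -0.4  1.3] gap 51.1 xax 153.7 z [ 0.001  0.    -1.   ]
move cm [0.06 0.08 0.03]
```

View pics/w4.png

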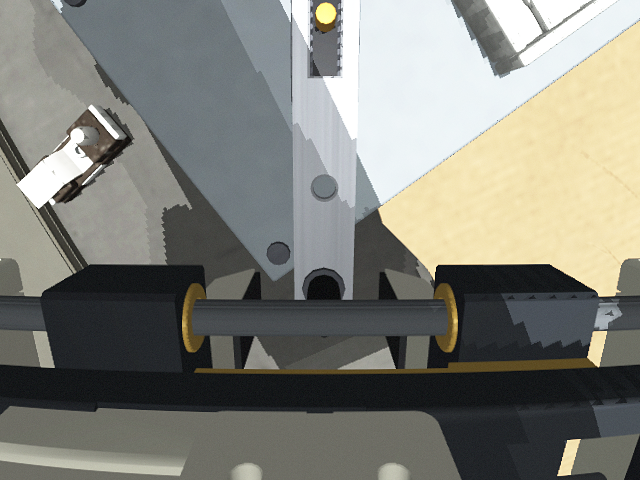

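Bar is at column 324.5 (tool centre 319.4), so it sits ~1.5–2 mm to tool +y. Hole is at (324,187), pin at (325,13), both visible from the grasp pose. I'll correct the offset and close.

Request:
send_rows(
  delta_rot=[
    [0, 0, 0],
    [0, 0, 0],
    [0, 0, 0],
    [0, 0, 0],
    [0, 0, 0],
    [0, 0, 0],
    [0, 0, 0],
    [0, 0, 0],
  ],
  xyz=[
    [0, 0.17, 0],
    [0, 0.17, 0],
    [0, 0.17, 0],
    [0, 0.17, 0],
    [0, 0.17, 0],
    [0, 0.17, 0],
    [0, 0.17, 0],
    [0, 0.17, 0],
  ],
  jaw=[4, 3, 2.4, 2, 1.6, 1.4, 1.2, 1.2],
  force=15,
)

```text
t: 5.05
tcp_pos: [675.4, 32.5, 61.7]
orientation: [0.714, 3.059, 0.0]
contact_force: [-0.7, -0.3, -0.0]
finger_gap: 0.149
```

Run:
```python
from h import *
go(675,31.8,62)
```

```text
t 5.05 tcp [675.4  32.5  61.7] F [-0.7 -0.3 -0. ] gap 13.6 xax 153.7 z [ 0.  0. -1.]
move cm [ 0.01 -0.08 -0.03]
```

Request:
send_rows(
  delta_rot=[
    [0, -0.7, 0],
    [0, -1.4, 0],
    [0, -2.1, 0],
    [0, -2.9, 0],
    [0, -3.6, 0],
    [0, -4.3, 0],
    [0, -5, 0],
    [0, -5.7, 0],
  ],
  xyz=[
    [0.01, 0, -0.25],
    [0.02, 0, -0.5],
    [0.04, 0, -0.75],
    [0.06, 0, -1.0],
    [0.08, 0, -1.25],
    [0.11, 0, -1.5],
    [0.14, 0, -1.74],
    [0.17, 0, -1.99],
  ],
  jaw=[1.2, 1.2, 1.2, 1.2, 1.2, 1.2, 1.2, 1.2],
)

```text
t: 5.72
tcp_pos: [673.9, 33.4, 82.0]
orientation: [0.691, 2.964, -0.035]
contact_force: [1.2, -0.4, -1.1]
finger_gap: 0.148
```

Run:
```python
from h import *
go(675,31.8,62)
s=arm.read_camera("scene");cv2.imwrite("pics/s5.png",cv2.resize(s["img"][200:360,210:430,::-1],None,fx=3.5,fy=3.5,interpolation=2))
```

```text
t 5.72 tcp [673.9  33.4  82. ] F [ 1.2 -0.4 -1.1] gap 13.6 xax 153.7 z [ 0.09  -0.044 -0.995]
move cm [ 0.03 -0.09  2.01]
```

View pics/s5.png

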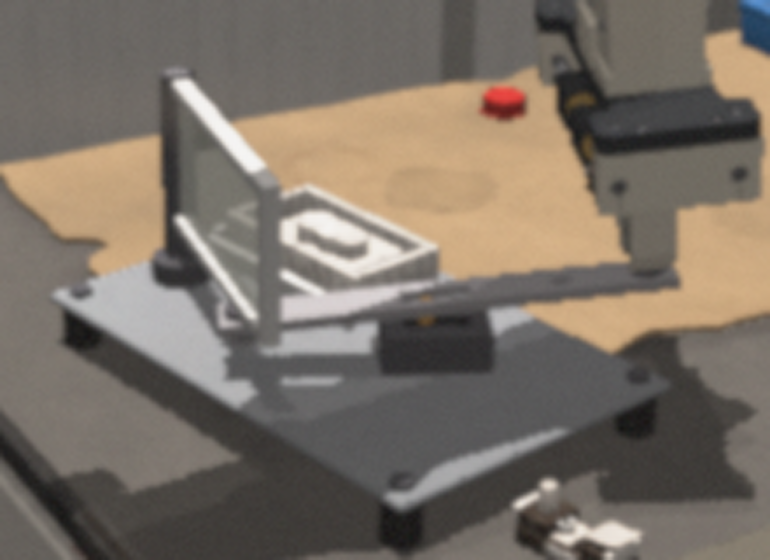

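Request:
send_rows(
  delta_rot=[
    [0, -0.7, 0],
    [0, -1.4, 0],
    [0, -2.1, 0],
    [0, -2.9, 0],
    [0, -3.6, 0],
    [0, -4.3, 0],
    [0, -5, 0],
    [0, -5.7, 0],
  ],
  xyz=[
    [0.01, 0, -0.25],
    [0.02, 0, -0.5],
    [0.04, 0, -0.75],
    [0.06, 0, -1.0],
    [0.08, 0, -1.25],
    [0.11, 0, -1.5],
    [0.14, 0, -1.74],
    [0.17, 0, -1.99],
  ],
  jaw=[1.2, 1.2, 1.2, 1.2, 1.2, 1.2, 1.2, 1.2],
)

```text
t: 6.43
tcp_pos: [670.5, 35.0, 101.5]
orientation: [0.669, 2.869, -0.067]
contact_force: [-0.6, -0.0, -1.0]
finger_gap: 0.144
```

Run:
```python
from h import *
go(675,31.8,62)
st=arm.sense();s=arm.read_camera("wrist");save(s,"w6")
```

```text
t 6.43 tcp [670.5  35.  101.5] F [-0.6 -0.  -1. ] gap 13.2 xax 153.7 z [ 0.178 -0.088 -0.98 ]
move cm [ 0.25 -0.08  3.98]
```

View pics/w6.png

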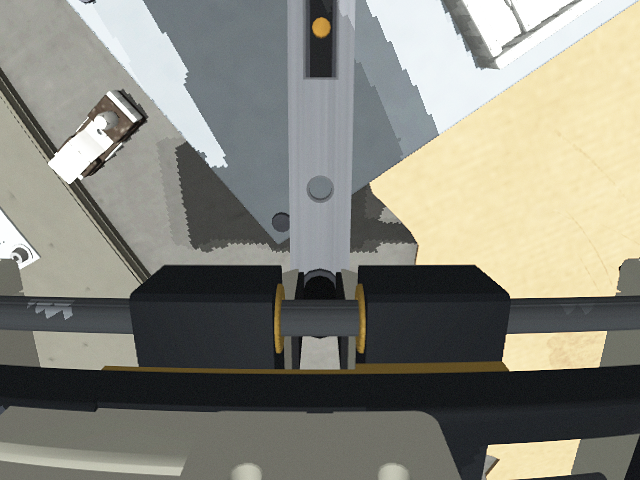

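Request:
send_rows(
  delta_rot=[
    [0, 0, 0],
    [0, 0, 0],
    [0, 0, 0],
    [0, 0, 0],
    [0, 0, 0],
    [0, 0, 0],
    [0, 0, 0],
    [0, 0, 0],
  ],
  xyz=[
    [0.1, 0, -0.02],
    [0.4, 0, -0.08],
    [0.8, 0, -0.16],
    [1.25, 0, -0.25],
    [1.7, 0, -0.34],
    [2.2, 0, -0.44],
    [2.7, 0, -0.54],
    [3.2, 0, -0.65],
  ],
  jaw=[1.2, 1.2, 1.2, 1.2, 1.2, 1.2, 1.2, 1.2],
)

```text
t: 7.15
tcp_pos: [640.8, 49.6, 101.3]
orientation: [0.669, 2.87, -0.067]
contact_force: [0.8, -0.9, -0.7]
finger_gap: 0.142
```

Request:
send_rows(
  delta_rot=[
    [0, 0, 0],
    [0, 0, 0],
    [0, 0, 0],
    [0, 0, 0],
    [0, 0, 0],
    [0, 0, 0],
    [0, 0, 0],
    [0, 0, 0],
  ],
  xyz=[
    [0.5, 0, -0.1],
    [1.0, 0, -0.2],
    [1.5, 0, -0.3],
    [2.0, 0, -0.4],
    [2.4, 0, -0.49],
    [2.8, 0, -0.57],
    [3.1, 0, -0.63],
    [3.2, 0, -0.65],
  ],
  jaw=[1.2, 1.2, 1.2, 1.2, 1.2, 1.2, 1.2, 1.2],
)

```text
t: 7.82
tcp_pos: [611.4, 64.2, 101.3]
orientation: [0.669, 2.871, -0.067]
contact_force: [0.8, -1.1, -0.1]
finger_gap: 0.144
```

Run:
```python
from h import *
go(616.6,61.4,62)
st=arm.sense();s=arm.read_camera("wrist");save(s,"w7")
s=arm.read_camera("scene");cv2.imwrite("pics/s7.png",cv2.resize(s["img"][200:360,210:430,::-1],None,fx=3.5,fy=3.5,interpolation=2))
```

```text
t 7.82 tcp [611.4  64.2 101.3] F [ 0.8 -1.1 -0.1] gap 13.2 xax 153.8 z [ 0.177 -0.087 -0.98 ]
move cm [ 0.2  -0.02  3.97]
```

View pics/w7.png

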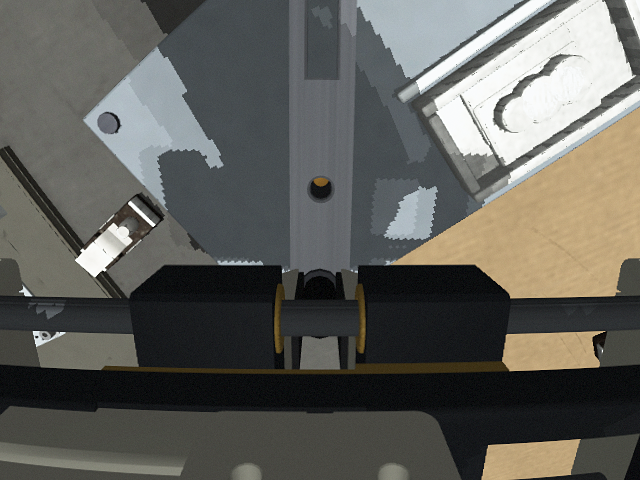

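View pics/s7.png

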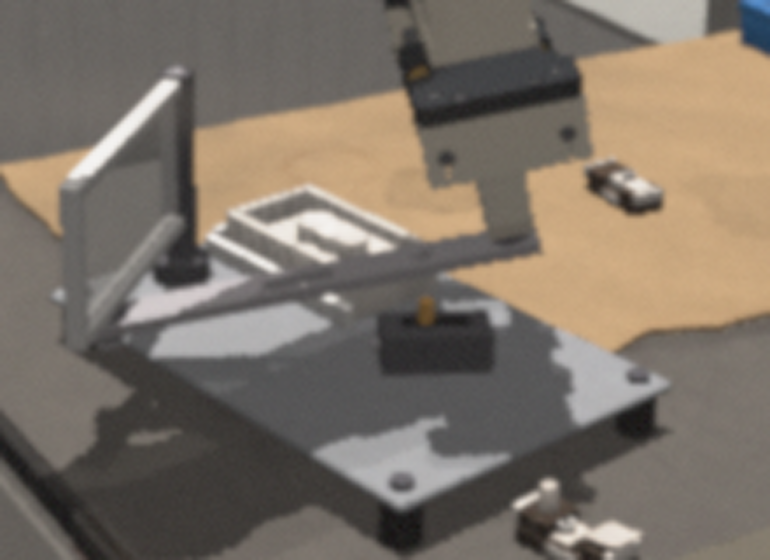

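Pin is visible through the hole at (320,184), with the hole ring centred at about (320,189). The guard is wide and the bar is above the pin. I'll lower half-way around the pivot arc and look again.

Request:
send_rows(
  delta_rot=[
    [0, 0.7, 0],
    [0, 1.4, 0],
    [0, 2.1, 0],
    [0, 2.9, 0],
    [0, 3.6, 0],
    [0, 4.3, 0],
    [0, 5, 0],
    [0, 5.7, 0],
  ],
  xyz=[
    [-0.01, 0, 0.25],
    [-0.01, 0, 0.5],
    [-0.01, 0, 0.75],
    [-0.01, 0, 1.0],
    [0, 0, 1.25],
    [0, 0, 1.5],
    [0.02, 0, 1.74],
    [0.03, 0, 1.99],
  ],
  jaw=[1.2, 1.2, 1.2, 1.2, 1.2, 1.2, 1.2, 1.2],
)

```text
t: 8.58
tcp_pos: [615.4, 62.0, 81.5]
orientation: [0.692, 2.966, -0.034]
contact_force: [-0.6, -1.4, -1.0]
finger_gap: 0.148
```

Request:
send_rows(
  delta_rot=[
    [0, 0, 0],
    [0, 0, 0],
  ],
  xyz=[
    [0, 0, 0],
    [0, 0, 0],
  ],
  jaw=[1.2, 1.2],
)

```text
t: 8.75
tcp_pos: [615.6, 61.8, 81.7]
orientation: [0.692, 2.965, -0.035]
contact_force: [0.5, -0.1, -1.4]
finger_gap: 0.148
```

Run:
```python
from h import *
go(616.6,61.4,62)
st=arm.sense();s=arm.read_camera("wrist");a=s["img"][150:220,280:360,::-1]
cv2.imwrite("pics/w8.png",cv2.resize(a,None,fx=8,fy=8,interpolation=2))
for X in [(577.7,81.1,63)]: print(proj(X,s,st))
s=arm.read_camera("scene");cv2.imwrite("pics/s8.png",cv2.resize(s["img"][200:360,210:430,::-1],None,fx=3.5,fy=3.5,interpolation=2))
```

```text
t 8.75 tcp [615.6  61.8  81.7] F [ 0.5 -0.1 -1.4] gap 13.5 xax 153.7 z [ 0.089 -0.044 -0.995]
move cm [0.09 0.01 1.97]
[321.12039246 183.84302398]
```

View pics/w8.png

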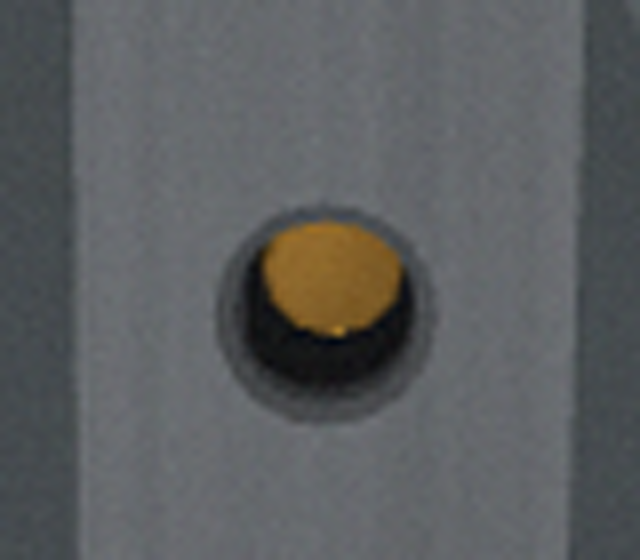

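View pics/s8.png

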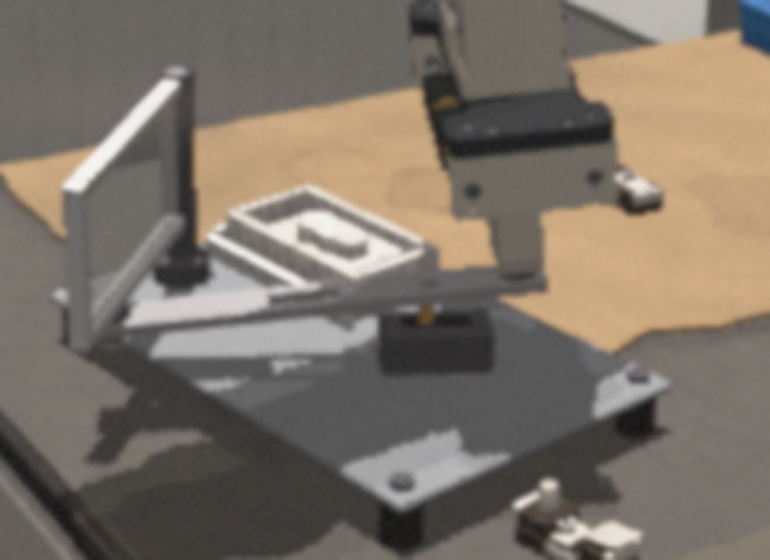

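```bash
cat > fit.py <<'E'
from h import *
def pose(st):
    A=Ro.from_rotvec(st["orientation"]).as_matrix();return A,np.array(st["tcp_pos"])
def rep(pp,hp,st,c):
    A,p=pose(st)
    a=np.arcsin(np.clip(-A[2,0],-1,1))
    u=-A[:2,0]/np.linalg.norm(A[:2,0])   # bar dir
    n=np.array([-u[1],u[0]])
    pin=onz(pp,c,63,st)
    zt=55+156*np.sin(a)+3*np.cos(a)
    h=onz(hp,c,zt,st)
    # flat prediction
    hf=h[:2]+u*(156-(156*np.cos(a)-3*np.sin(a)))
    d=pin[:2]-hf
    print("tilt",round(a,3),"pin",np.round(pin,1),"hole",np.round(h,1),"flat hole minus? need along bar(+knobward)",round(d@u,2),"lateral(n)",round(d@n,2),"n.tooly",round(n@A[:2,1],2))
E
python3 - <<'E'
from fit import *
st=arm.sense();c=arm.read_camera("wrist")
rep((280+334.5/8,150+259/8),(280+326/8,150+315/8),st,c)
a=c["img"];m=(a[...,0].astype(int)-a[...,2]>50)[150:220,280:360]
ys,xs=np.nonzero(m);print(xs.min()+280,xs.max()+280,ys.min()+150,ys.max()+150)
E
```

```text
tilt 0.1 pin [577.3  81.9  63. ] hole [577.7  81.1  73.6] flat hole minus? need along bar(+knobward) -1.75 lateral(n) 0.49 n.tooly 1.0
313 329 178 191
```

Request:
send_rows(
  delta_rot=[
    [0, 0, 0],
    [0, 0, 0],
    [0, 0.3, 0],
    [0, 0.6, 0],
    [0, 0.85, 0],
    [0, 0.85, 0],
    [0, 0.85, 0],
    [0, 0.85, 0],
  ],
  xyz=[
    [0.08, 0.02, 0],
    [0.16, 0.04, 0],
    [0.16, 0.04, 0.1],
    [0.15, 0.04, 0.2],
    [0.15, 0.04, 0.3],
    [0.15, 0.04, 0.3],
    [0.15, 0.04, 0.3],
    [0.15, 0.04, 0.3],
  ],
  jaw=[1.2, 1.2, 1.2, 1.2, 1.2, 1.2, 1.2, 1.2],
)

```text
t: 9.57
tcp_pos: [614.2, 63.1, 78.5]
orientation: [0.695, 2.979, -0.03]
contact_force: [-0.6, 0.7, -1.6]
finger_gap: 0.146
```

Run:
```python
from h import *
go(616.6,61.4,62)
st=arm.sense();s=arm.read_camera("wrist");a=s["img"][150:220,280:360,::-1]
cv2.imwrite("pics/w9.png",cv2.resize(a,None,fx=8,fy=8,interpolation=2))
```

```text
t 9.57 tcp [614.2  63.1  78.5] F [-0.6  0.7 -1.6] gap 13.4 xax 153.7 z [ 0.075 -0.037 -0.996]
move cm [-0.15 -0.05  1.67]
```

View pics/w9.png

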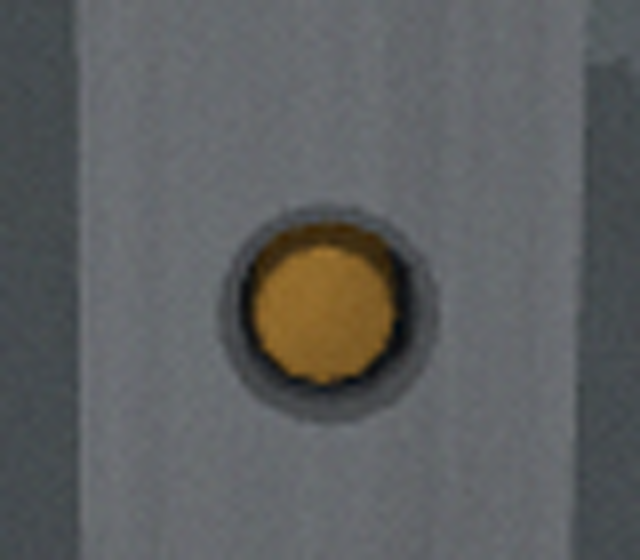

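Pin top is fully seen, a disc at crop (325,313) of r≈72. The hole ring is centred at (329,314).

Run:
```python
from fit import *
st=arm.sense();c=arm.read_camera("wrist")
rep((280+325/8,150+313/8),(280+329/8,150+314/8),st,c)
```

```text
tilt 0.084 pin [577.7  81.5  63. ] hole [576.2  82.4  71.1] flat hole minus? need along bar(+knobward) 0.9 lateral(n) -0.19 n.tooly 1.0
```

Request:
send_rows(
  delta_rot=[
    [0, 0, 0],
    [0, 0, 0],
    [0, 0.14, 0],
    [0, 0.28, 0],
    [0, 0.43, 0],
    [0, 0.57, 0],
    [0, 0.7, 0],
    [0, 0.7, 0],
  ],
  xyz=[
    [-0.04, -0.01, 0],
    [-0.08, -0.02, 0],
    [-0.08, -0.02, 0.05],
    [-0.08, -0.02, 0.1],
    [-0.08, -0.02, 0.15],
    [-0.08, -0.02, 0.2],
    [-0.08, -0.02, 0.25],
    [-0.08, -0.02, 0.25],
  ],
  jaw=[1.2, 1.2, 1.2, 1.2, 1.2, 1.2, 1.2, 1.2],
)

```text
t: 10.33
tcp_pos: [615.3, 62.3, 76.1]
orientation: [0.698, 2.991, -0.025]
contact_force: [-0.2, 0.4, -1.0]
finger_gap: 0.147
```

Run:
```python
from h import *
go(616.6,61.4,62)
st=arm.sense();s=arm.read_camera("wrist");a=s["img"][150:220,280:360,::-1]
cv2.imwrite("pics/w10.png",cv2.resize(a,None,fx=8,fy=8,interpolation=2))
```

```text
t 10.33 tcp [615.3  62.3  76.1] F [-0.2  0.4 -1. ] gap 13.5 xax 153.7 z [ 0.065 -0.032 -0.997]
move cm [-0.06 -0.02  1.42]
```

View pics/w10.png

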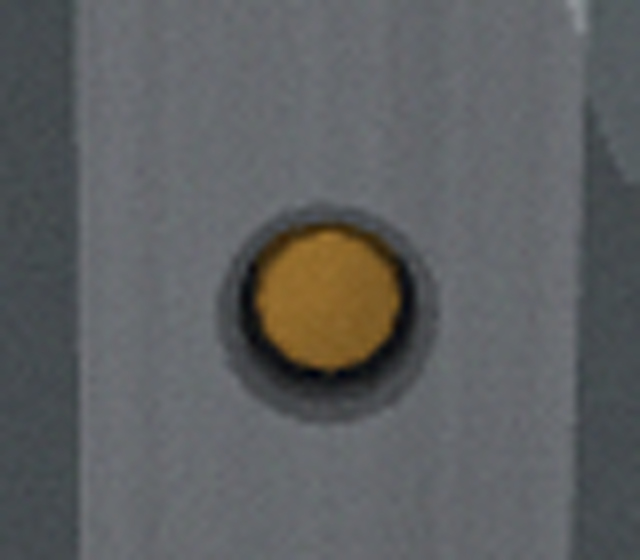

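Run:
```python
from fit import *
st=arm.sense();c=arm.read_camera("wrist")
rep((280+328/8,150+299/8),(280+327.5/8,150+314/8),st,c)
```

```text
tilt 0.072 pin [577.6  81.5  63. ] hole [577.1  81.6  69.3] flat hole minus? need along bar(+knobward) -0.16 lateral(n) 0.04 n.tooly 1.0
```

Request:
send_rows(
  delta_rot=[
    [0, 0.14, 0],
    [0, 0.28, 0],
    [0, 0.43, 0],
    [0, 0.57, 0],
    [0, 0.7, 0],
    [0, 0.7, 0],
  ],
  xyz=[
    [0.01, 0, 0.05],
    [0.01, 0, 0.1],
    [0.01, 0, 0.15],
    [0.01, 0, 0.2],
    [0.01, 0, 0.25],
    [0.01, 0, 0.25],
  ],
  jaw=[1.2, 1.2, 1.2, 1.2, 1.2, 1.2],
)

```text
t: 10.93
tcp_pos: [615.4, 62.3, 73.7]
orientation: [0.701, 3.002, -0.021]
contact_force: [0.4, 0.0, -1.1]
finger_gap: 0.149
```

Run:
```python
from h import *
go(616.6,61.4,62)
st=arm.sense();s=arm.read_camera("wrist");a=s["img"][150:220,280:360,::-1]
cv2.imwrite("pics/w11.png",cv2.resize(a,None,fx=8,fy=8,interpolation=2))
```

```text
t 10.93 tcp [615.4  62.3  73.7] F [ 0.4  0.  -1.1] gap 13.6 xax 153.7 z [ 0.054 -0.027 -0.998]
move cm [-0.08 -0.03  1.17]
```

View pics/w11.png

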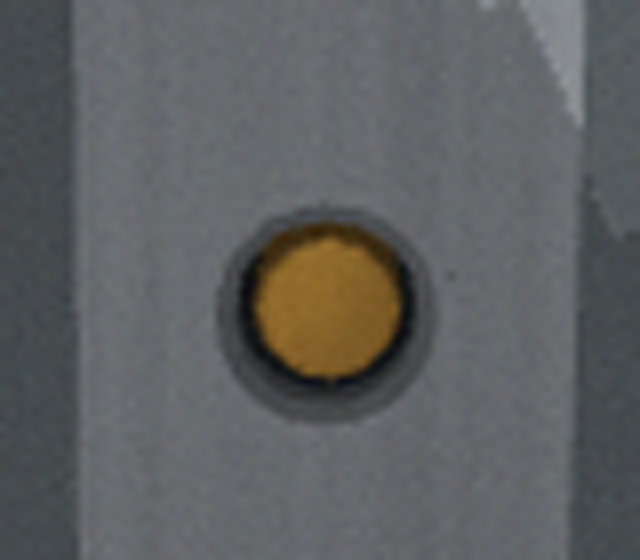

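Run:
```python
from fit import *
st=arm.sense();c=arm.read_camera("wrist")
rep((280+328/8,150+307/8),(280+327.5/8,150+314/8),st,c)
```

```text
tilt 0.06 pin [577.6  81.5  63. ] hole [577.1  81.7  67.4] flat hole minus? need along bar(+knobward) 0.0 lateral(n) 0.04 n.tooly 1.0
```

Request:
send_rows(
  delta_rot=[
    [0, 0.14, 0],
    [0, 0.28, 0],
    [0, 0.43, 0],
    [0, 0.57, 0],
    [0, 0.7, 0],
    [0, 0.86, 0],
    [0, 1.0, 0],
    [0, 1.0, 0],
  ],
  xyz=[
    [0, 0, 0.05],
    [0, 0, 0.1],
    [0, 0, 0.15],
    [0, 0, 0.2],
    [0, 0, 0.25],
    [0, 0, 0.3],
    [0, 0, 0.35],
    [0, 0, 0.35],
  ],
  jaw=[1.2, 1.2, 1.2, 1.2, 1.2, 1.2, 1.2, 1.2],
)

```text
t: 11.7
tcp_pos: [615.5, 62.2, 70.1]
orientation: [0.705, 3.019, -0.015]
contact_force: [0.5, -0.9, -1.2]
finger_gap: 0.144
```

Run:
```python
from h import *
go(616.6,61.4,62)
st=arm.sense();s=arm.read_camera("wrist");a=s["img"][150:220,280:360,::-1]
cv2.imwrite("pics/w12.png",cv2.resize(a,None,fx=8,fy=8,interpolation=2))
```

```text
t 11.7 tcp [615.5  62.2  70.1] F [ 0.5 -0.9 -1.2] gap 13.2 xax 153.7 z [ 0.038 -0.019 -0.999]
move cm [-0.1  -0.02  0.81]
```

View pics/w12.png

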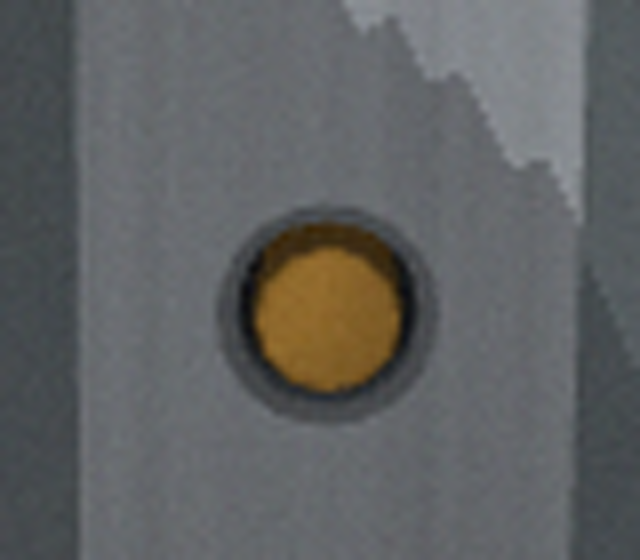

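Request:
send_rows(
  delta_rot=[
    [0, 0.14, 0],
    [0, 0.28, 0],
    [0, 0.43, 0],
    [0, 0.57, 0],
    [0, 0.7, 0],
    [0, 0.86, 0],
    [0, 1.0, 0],
    [0, 1.15, 0],
  ],
  xyz=[
    [0, 0, 0.05],
    [0, 0, 0.1],
    [-0.01, 0, 0.15],
    [-0.01, 0, 0.2],
    [-0.01, 0, 0.25],
    [-0.01, 0, 0.3],
    [-0.01, 0, 0.35],
    [-0.01, 0, 0.4],
  ],
  jaw=[1.2, 1.2, 1.2, 1.2, 1.2, 1.2, 1.2, 1.2],
)

```text
t: 12.42
tcp_pos: [615.7, 62.2, 66.2]
orientation: [0.709, 3.038, -0.008]
contact_force: [-0.1, 0.3, -1.2]
finger_gap: 0.145
```

Run:
```python
from h import *
go(616.6,61.4,61.7)
st=arm.sense();s=arm.read_camera("wrist");a=s["img"][150:220,280:360,::-1]
cv2.imwrite("pics/w13.png",cv2.resize(a,None,fx=8,fy=8,interpolation=2))
```

```text
t 12.42 tcp [615.7  62.2  66.2] F [-0.1  0.3 -1.2] gap 13.3 xax 153.7 z [ 0.02 -0.01 -1.  ]
move cm [-0.11 -0.04  0.45]
```

View pics/w13.png

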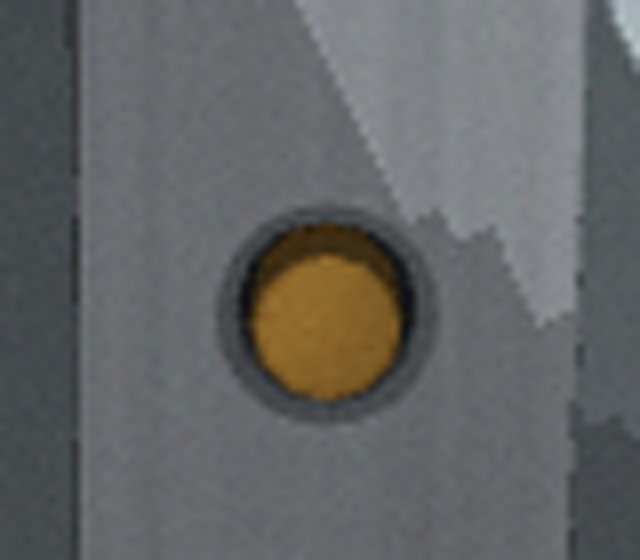

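Request:
send_rows(
  delta_rot=[
    [0, 0.14, 0],
    [0, 0.28, 0],
    [0, 0.43, 0],
    [0, 0.57, 0],
    [0, 0.7, 0],
    [0, 0.86, 0],
    [0, 1.0, 0],
    [0, 1.15, 0],
  ],
  xyz=[
    [0, 0, 0.05],
    [0, 0, 0.1],
    [-0.01, 0, 0.15],
    [-0.01, 0, 0.2],
    [-0.01, 0, 0.25],
    [-0.01, 0, 0.3],
    [-0.01, 0, 0.35],
    [-0.01, 0, 0.4],
  ],
  jaw=[1.2, 1.2, 1.2, 1.2, 1.2, 1.2, 1.2, 1.2],
)

```text
t: 13.13
tcp_pos: [615.9, 62.2, 62.2]
orientation: [0.713, 3.057, -0.001]
contact_force: [-0.3, -0.3, -1.2]
finger_gap: 0.146
```

Request:
send_rows(
  delta_rot=[
    [0, 0, 0],
    [0, 0, 0],
    [0, 0.1, 0],
    [0, 0.1, 0],
  ],
  xyz=[
    [0, 0, 0],
    [0, 0, 0.03],
    [0, 0, 0.05],
    [0, 0, 0.05],
  ],
  jaw=[1.2, 1.2, 1.2, 1.2],
)

```text
t: 13.47
tcp_pos: [616.0, 62.1, 61.8]
orientation: [0.713, 3.059, -0.0]
contact_force: [-1.3, 0.1, -0.5]
finger_gap: 0.149
```

Run:
```python
from h import *
go(616.6,61.4,61.7)
st=arm.sense();s=arm.read_camera("wrist");a=s["img"][150:220,280:360,::-1]
cv2.imwrite("pics/w14.png",cv2.resize(a,None,fx=8,fy=8,interpolation=2))
s=arm.read_camera("scene");cv2.imwrite("pics/s14.png",cv2.resize(s["img"][200:360,210:430,::-1],None,fx=3.5,fy=3.5,interpolation=2))
```

```text
t 13.47 tcp [616.   62.1  61.8] F [-1.3  0.1 -0.5] gap 13.7 xax 153.7 z [ 0.001 -0.    -1.   ]
move cm [-0.09 -0.04  0.01]
```

View pics/w14.png

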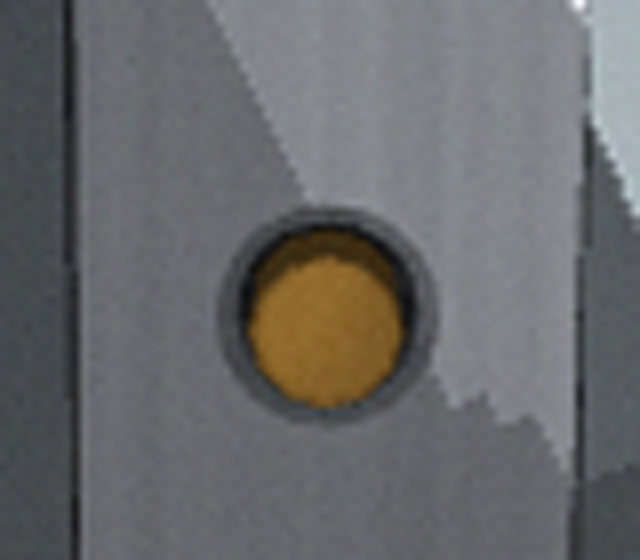

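View pics/s14.png

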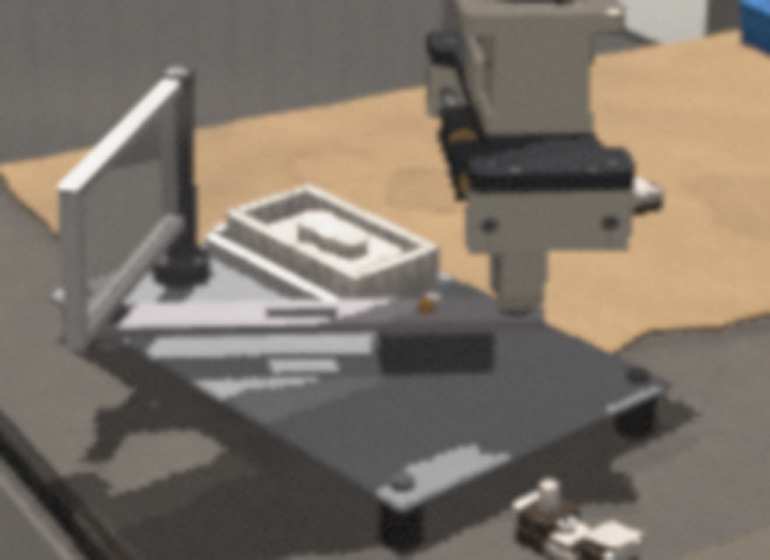

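Stay is flat, with the pin standing through the hole. A small press confirms the level stop, then I'll let go.

Request:
send_rows(
  delta_rot=[
    [0, 0, 0],
    [0, 0, 0],
    [0, 0, 0],
  ],
  xyz=[
    [0, 0, 0.03],
    [0, 0, 0.05],
    [0, 0, 0.05],
  ],
  jaw=[1.2, 1.2, 1.2],
)

```text
t: 13.82
tcp_pos: [615.9, 62.1, 61.3]
orientation: [0.713, 3.058, -0.0]
contact_force: [-0.2, 0.1, 1.1]
finger_gap: 0.147
```

Request:
send_rows(
  delta_rot=[
    [0, 0, 0],
    [0, 0, 0],
    [0, 0, 0],
    [0, 0, 0],
    [0, 0, 0],
    [0, 0, 0],
    [0, 0, 0],
    [0, 0, 0],
  ],
  xyz=[
    [0, 0, 0],
    [0, 0, 0],
    [0, 0, 0],
    [0, 0, 0],
    [0, 0, 0],
    [0, 0, 0],
    [0, 0, 0],
    [0, 0, 0],
  ],
  jaw=[1.5, 2, 2.5, 3, 3.5, 4, 4.5, 5],
)

```text
t: 14.48
tcp_pos: [615.9, 62.1, 61.2]
orientation: [0.713, 3.059, -0.0]
contact_force: [-0.9, -0.8, 0.2]
finger_gap: 0.517
```

Run:
```python
from h import *
go(616.6,61.4,61.7)
st=arm.sense();s=arm.read_camera("wrist");save(s,"w15")
```

```text
t 14.48 tcp [615.9  62.1  61.2] F [-0.9 -0.8  0.2] gap 47.5 xax 153.7 z [ 0.001 -0.    -1.   ]
move cm [-0.1  -0.03 -0.05]
```

View pics/w15.png

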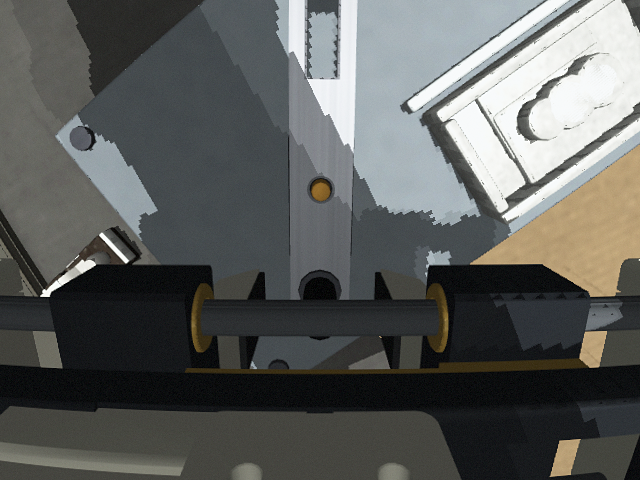

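Fingers are open, the knob is free between them at (321,290), and the pin is in the hole at (320,188). Retreating straight up.

Request:
send_rows(
  delta_rot=[
    [0, 0, 0],
    [0, 0, 0],
    [0, 0, 0],
    [0, 0, 0],
    [0, 0, 0],
    [0, 0, 0],
    [0, 0, 0],
    [0, 0, 0],
  ],
  xyz=[
    [0, 0, -0.5],
    [0, 0, -1.5],
    [0, 0, -3],
    [0, 0, -5],
    [0, 0, -7.5],
    [0, 0, -10],
    [0, 0, -12],
    [0, 0, -13],
  ],
  jaw=[5, 5, 5, 5, 5, 5, 5, 5],
)

```text
t: 15.2
tcp_pos: [617.2, 62.2, 195.2]
orientation: [0.713, 3.054, 0.003]
contact_force: [0.5, -0.3, 0.1]
finger_gap: 0.542
```

Request:
send_rows(
  delta_rot=[
    [0, 0, 0],
    [0, 0, 0],
    [0, 0, 0],
    [0, 0, 0],
    [0, 0, 0],
    [0, 0, 0],
  ],
  xyz=[
    [-2, 0, -2],
    [-5, 0, -3],
    [-8, 0, -4],
    [-10, 0, -4],
    [-10, 0, -4],
    [-10, 0, -4],
  ],
  jaw=[5, 5, 5, 5, 5, 5],
)

```text
t: 15.7
tcp_pos: [705.6, 17.0, 230.7]
orientation: [0.716, 3.059, -0.001]
contact_force: [-0.4, 1.0, -0.8]
finger_gap: 0.547
```

Run:
```python
from h import *
go(616.6,61.4,61.7)
st=arm.sense();s=arm.read_camera("wrist");save(s,"w16")
s=arm.read_camera("scene");cv2.imwrite("pics/s16.png",cv2.resize(s["img"][200:380,200:430,::-1],None,fx=3.3,fy=3.3,interpolation=2))
s=arm.read_camera("top");cv2.imwrite("pics/t16.png",cv2.resize(s["img"][170:340,240:470,::-1],None,fx=3.4,fy=3.4,interpolation=2))
```

```text
t 15.7 tcp [705.6  17.  230.7] F [-0.4  1.  -0.8] gap 50.3 xax 153.7 z [-0.    -0.001 -1.   ]
move cm [ 9.95  0.04 16.9 ]
```

View pics/s16.png

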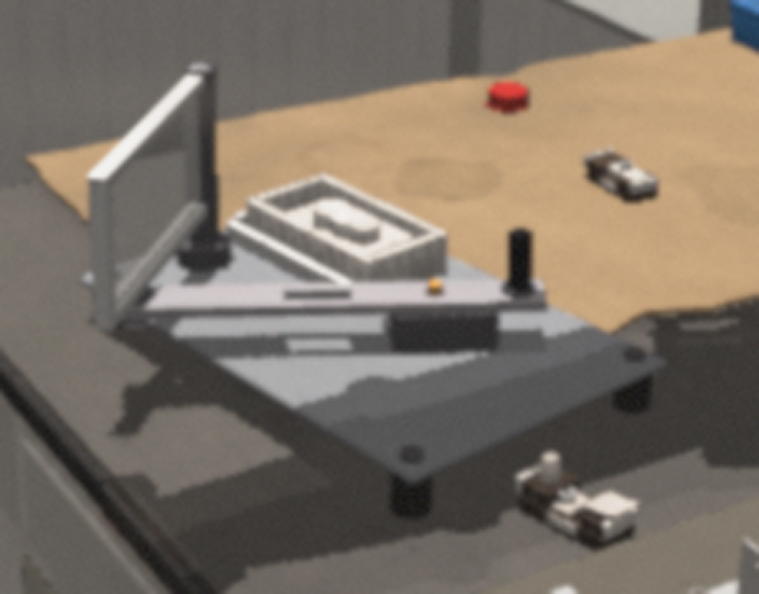

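View pics/t16.png

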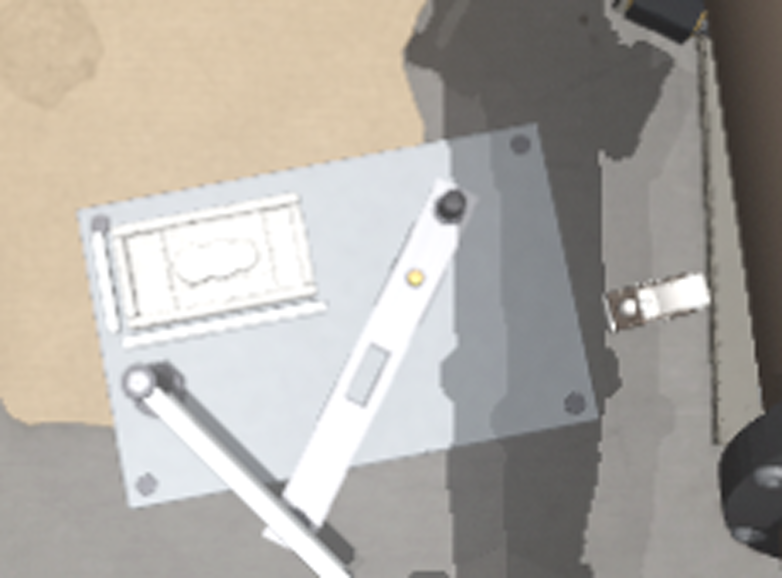

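View pics/w16.png

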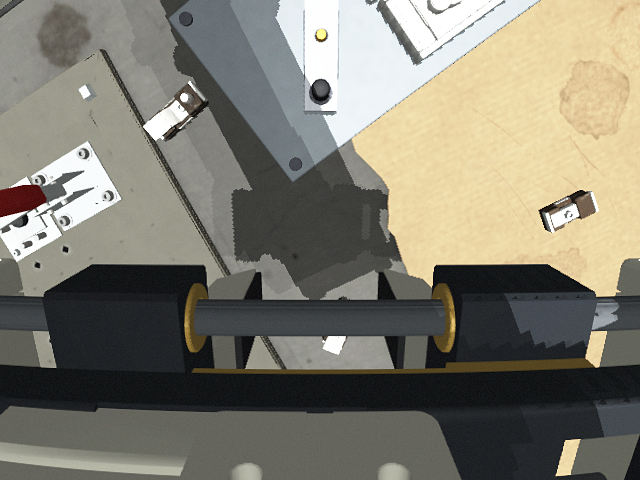

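Top view shows the pin through the hole at (416,277), exactly where it was at the start, and the guard wide open. The workpiece and clamp block are unmoved, and the arm is clear. Handing in.

```bash
python3 -c "
from plant import arm
print(arm.sign_off())"
```

```text
the job is handed in; nothing more can be done
None
```

The job is done and handed in at about 16 s of the 58 s allowed. I lifted the stay off the pin by its knob and swung the guard about 35° wider. I then lined up the round hole over the pin with the wrist camera and lowered the stay to its level stop at about 5–6 mm/s. After letting go I moved the arm clear.

- **Stay:** it lies flat with the brass pin standing up through the round hole. A light press met the level stop at about 1–2 N.
- **Pin:** it is at the same image position as at the start, so it looks unbent. The force readings at the end of each move never went above about 2 N; I did not log forces within a move.
- **Guard and the rest:** the guard stands wide open, and the workpiece and the clamp block show no movement in the top view.
- **Disagreements:** the wrist and fixed cameras differed by about 2 mm in absolute position. My first correction at the hole overshot by about 1 mm, and I fixed that before the stay reached the pin.

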